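# Dock the hearing-aid tray past its spring catch

### The job

Dock the hearing-aid tray in its drying dock: with the fingertips press the long steel strip of the spring catch all the way down and, keeping it down, push the tray along the track right over the two lowered teeth to the drying unit; then let go, so that the teeth spring up behind the tray and lock it in. The teeth must stay clear below the tray all the while it passes over them. Only press and push: do not pick up or tip the tray, and leave everything else on the table where it stands.

Things in the scene. Friction and masses are not known exactly. Their poses are not given: they have to be found in the camera images.
- dock: Fixed drying dock, a straight open-topped track 126 mm wide. Origin on the table mid-track; x along the track towards the drying unit (push this way), y left, z up. Track from x = -160 to +152 mm. The tray slides on two runners, tops at z = 34 mm, between side walls with inner faces at y = +-56.5, tops at z = 48 mm. The trough between the runners is 88 mm wide and holds the catch.
- stop (a point): Middle of the drying unit's face, level with the runners, the track's end stop, at dock x = 152 mm. The drying unit is the white box beyond it, 70 mm long, 126 mm wide, 80 mm high. Axes as the dock's.
- tray: Loose grey open tray with two hearing aids, 96 mm long (x), 110 wide (y), 30 high, about 0.35 kg; origin at the centre of its underside, axes as the dock's. It starts on the runners short of the teeth, its front 12 to 42 mm from them. Docked, its origin is at dock x = 98 to 104 mm: teeth up behind its back wall, 6 mm of play to the stop.
- tray_back (a point): Centre of the outside of the tray's flat back wall (the end away from the drying unit), 15 mm above the tray's underside: push here. Axes as the tray's.
- catch (a joint): How far the spring catch is pressed: 0 = up, 0.014 m = fully down on its stop; it springs back by itself. It starts to move at about 2 N and is fully down at about 4.5 N, pressed anywhere along the strip. The teeth are level with the tray's underside at 0.008 m: hold it well below that.
- strip (a point): Middle of the top of the catch's ribbed steel strip, at dock x = -47.5 mm; moves with it. The strip lies along the middle of the trough, 44 mm wide, reaching 107.5 mm behind and ahead of this point; top at z = 31 mm up, 17 mm down. It runs on under the tray without touching it. Axes as the dock's.
- teeth (a point): Point midway between the catch's two upright teeth, level with the strip's top, at dock x = 45 mm; moves with the catch. The teeth, 10 mm long in x, one on each side, 68 mm apart inside, rise 11 mm above the strip: up, they block the tray (8 mm above its underside); down, they are 6 mm below it. A finger on the strip can pass between them.
- mug: white ceramic mug, 76 mm across, 90 mm high, handle towards its +y; origin near the middle of its underside; to be left alone
- dispenser: yellow plastic dome dispenser, 60 mm across, 38 mm high; origin near the middle of its underside; to be left alone
- mirror: steel dental mirror lying flat, 163 mm long, 7 mm thick, long axis x (disc 77 mm along +x); origin near the middle of its underside; to be left alone
- pod: red plastic dehumidifier pod standing up, 58 mm across, 85 mm high with its loop handle; origin near the middle of its underside; to be left alone
- bottle: white cleaner bottle, 52 mm across, 130 mm high; origin near the middle of its underside; to be left alone
- jar: glass jar with a lid, 60 mm across, 70 mm high; origin near the middle of its underside; to be left alone
- brush: small cleaning brush lying flat, 140 mm long; origin near the middle of its underside; to be left alone

How it is judged:
On the way, in this order (a step that is already met when the one before it is completed fails the run):
1. the catch is pressed down with the tray still short of the teeth (value of joint catch above 0.0095 m and x of tray in the frame of dock below -0.01 m), for 0.1 s.
2. the tray is over the teeth with the catch held down (value of joint catch above 0.0095 m and x of tray in the frame of dock between 0.01 and 0.08 m), for 0.2 s.
At the end, for the whole second after the job is handed in: The tray lies flat (within 0.05 rad and 3 mm) and still on the runners against or within a few mm of the drying unit (its origin at dock x = 94 to 108 mm), and the catch is up again (pressed less than 2 mm) behind it (x of tray in the frame of dock between 0.094 and 0.108 m and value of joint catch below 0.002 m and z of tray in the frame of dock between 0.031 and 0.037 m and angle between tray's own z axis and vertical below 0.05 rad and linear speed of tray below 0.01 m/s); the robot touches nothing.
It fails at once if the tray is picked up (over 12 mm above the runners) (z of tray in the frame of dock above 0.046 m).
It fails at once if the tray is tipped (angle between tray's own z axis and vertical above 0.25 rad).
It fails at once if the catch comes up against the tray while the tray is passing over the teeth (x of tray in the frame of dock between 0 and 0.088 m and value of joint catch below 0.0085 m).
It fails at once if another thing on the table is moved (over 30 mm) (distance of any of mug, dispenser, mirror, pod, bottle, jar, brush from where it was at the start of the episode above 0.03 m).
It also fails if it takes over 38 s, if anything falls off the work surface, if the arm or the gripper's body presses on something with over 40 N, if the wrist force passes 120 N, or if a joint passes its speed limit or range.

### The arm

A 7-joint arm with a two-finger parallel gripper is mounted at the origin on the work surface. World frame = base frame: x ahead of the robot, y to its left, z up, the work surface at z = 0. Lengths are in m, angles in rad, forces in N, time in s.
With the tool pointing down it reaches from about 0.4 to 0.85 m from the base axis. Payload 10.4 kg.
Tool frame: the origin (TCP) lies between the finger pads; the fingertips stand 17 mm ahead of it and the grasp point (between the pads) lies 2 mm behind it; z points along the fingers, y is the line along which they close (so a half turn about z gives the same grasp; the last joint's range is limited). The gripper opens to 85 mm and grips with 20 to 120 N. Pads are 22 mm wide; open, the fingers measure 114 mm over their backs; the gripper's body (76 mm by 85 mm) begins 54 mm behind the grasp point. The pads swing forward as they close: fully open they stand 13 mm farther back than shut.
Start: joints at [1.113, 0.332, -0.065, 1.46, 0.022, 1.35, -0.088], TCP at [0.263, -0.567, 0.248] pointing down, gripper open.
Joint ranges: [-2.6, 2.6], [-0.5, 2.12], [-1.47, 1.34], [0.16, 2.42], [-1.27, 4.41], [0.06, 2.06], [-2.6, 2.6]. Speed limits (rad/s): [2.22, 2.22, 2.79, 2.79, 3.14, 3.14, 3.14].

### API

Orientations are given as a unit quaternion [x, y, z, w].
In Python, from workcell import readout, imaging, manip gives the robot as it stands. The module is installed in compiled form; this text tells all that it offers.
- The arm moves only by the shell command python3 -m crank 'ROWS' [OPENING] [FORCE]. ROWS is JSON, a list of rows, each a list of 4 numbers: the shift along the tool's x, y, z as a fraction of full scale, then the turn about the tool's z as a fraction of full scale. In form: [[x, y, z, yaw], ...]. A call has 1 to 5 rows; each row is the pose to reach, as a shift and turn from the pose commanded when the call began, along the tool's axes at that moment; what a row does not reach only later rows make up. Full scale, the value 1, is 400 mm for a shift and 60 degrees for a turn. A row lasts 1/12 s, in which the tool goes at most 41.7 mm and 7.16 degrees, less where a joint would pass 70% of its speed; a pose out of reach is approached as far as the arm can. A call with a number of a shift or a turn outside -1 to 1 is refused whole. A call with a gripper value outside its range is refused whole. OPENING is the gripper command: -1 is shut, 1 is fully open, values between are in proportion, set as the call begins (- or left out, the last holds). The fingers move at their own pace and stop on an object; FORCE is the grip in N (left out, the last holds). Time passes only in rows, so rows that repeat a pose let the fingers close. It gives the time, the measured TCP pose, the force, the opening and the grip force at its end, in the units of the state.
- readout.get_obs(): the state, without advancing time (a new reading comes with each control period).
- imaging.camera(name): name is "scene" or "top" or "wrist"; returns a dict with "color" (400x640x3 uint8, red, green, blue), "fx", "fy", "cx", "cy" (pixels), "rvec" (rotation vector, rad) and "tvec" (3), from world to camera coordinates, as OpenCV has them. Camera axes: x right, y down, z forward; pixel columns grow to the right and rows downward; lengths in m; the calibration is good to about 2 mm. A picture is of the moment at which its call begins. There is no depth.
- manip.hand_in(): hands the job in; it is judged then, once.
The state is a dict: "clock": time; "joint_pos": joint angles; "joint_velocities": joint speeds; "tau": joint torques, N m; "position": TCP position; "ee_rot": TCP orientation; "ft_force": force on the tool from outside, world axes, zero at the start; "torque": the same for the moment, N m; "grip_width": opening from 0.0 (shut) to 1.0 (fully open); "grasp_force": force on a finger pad.
Only numpy, scipy, OpenCV 4.12 (cv2) and the standard library are available. Lean on these libraries where they do the work, as an engineer would, in place of code of your own. Each camera call takes 0.05 s, during which the arm holds its last target. There are 200 camera calls.

## Working session

There is one attempt and no reset: what is moved stays moved. The work goes in short steps, Python scripts to look and compute and a shell command to move; the robot and the scene stay as the last step left them, time stands still between calls to the robot, and variables do not carry over. Pictures are saved under pics/ and viewed, at most 10 in all, crops included, and the job is handed in when it is done.

```bash
mkdir -p pics; cat > h.py <<'E'
import numpy as np, cv2, pickle
from workcell import readout, imaging, manip
from scipy.spatial.transform import Rotation as R
def shot(name,fn):
    c=imaging.camera(name); cv2.imwrite('pics/'+fn+'.png',c['color'][:,:,::-1]); pickle.dump(c,open('pics/'+fn+'.pkl','wb')); return c
def ray(c,u,v,z):
    Rm=R.from_rotvec(np.ravel(c['rvec'])).as_matrix(); t=np.ravel(c['tvec'])
    o=-Rm.T@t; d=Rm.T@np.array([(u-c['cx'])/c['fx'],(v-c['cy'])/c['fy'],1]); return o+d*(z-o[2])/d[2]
def proj(c,P):
    K=np.array([[c['fx'],0,c['cx']],[0,c['fy'],c['cy']],[0,0,1.]])
    return cv2.projectPoints(np.array(P,float).reshape(-1,1,3),np.ravel(c['rvec']),np.ravel(c['tvec']),K,None)[0][:,0]
E
python3 - <<'E'
from h import *
shot('top','top0');shot('scene','scene0')
o=readout.get_obs();print(o['position'],R.from_quat(o['ee_rot']).as_matrix().round(3),o['grip_width'],o['ft_force'])
E
```

```text
[ 0.26316366 -0.56655696  0.24758702] [[ 0.907  0.421 -0.001]
 [ 0.421 -0.907  0.001]
 [-0.    -0.001 -1.   ]] 0.999731723101437 [-0.08432775 -0.4466115   0.31740981]
```

View pics/top0.png

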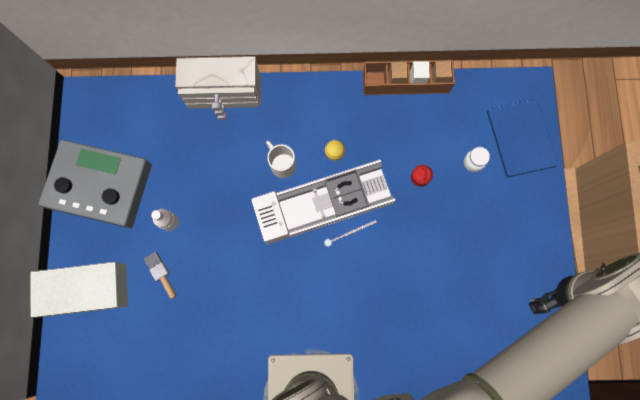

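View pics/scene0.png

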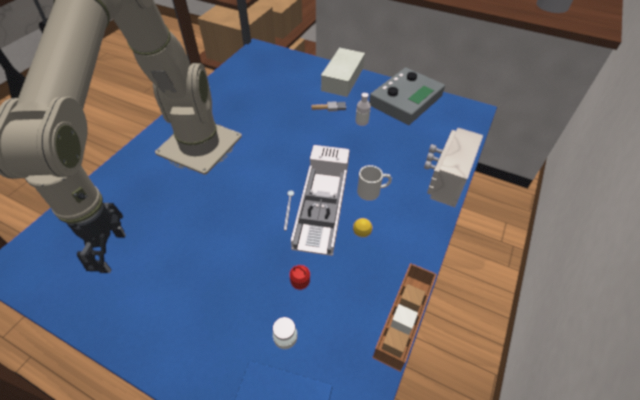

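The top view shows the dock from about (255,215), the drying unit, to (393,180), the open end. The tray is around (345,192), and the strip is exposed behind it near (375,185). I'll enlarge that area to measure it.

```bash
python3 - <<'E'
import cv2
a=cv2.imread('pics/top0.png')[145:255,245:405]
cv2.imwrite('pics/crop0.png',cv2.resize(a,None,fx=5,fy=5,interpolation=cv2.INTER_CUBIC))
E
```

```text
(no output)
```

View pics/crop0.png

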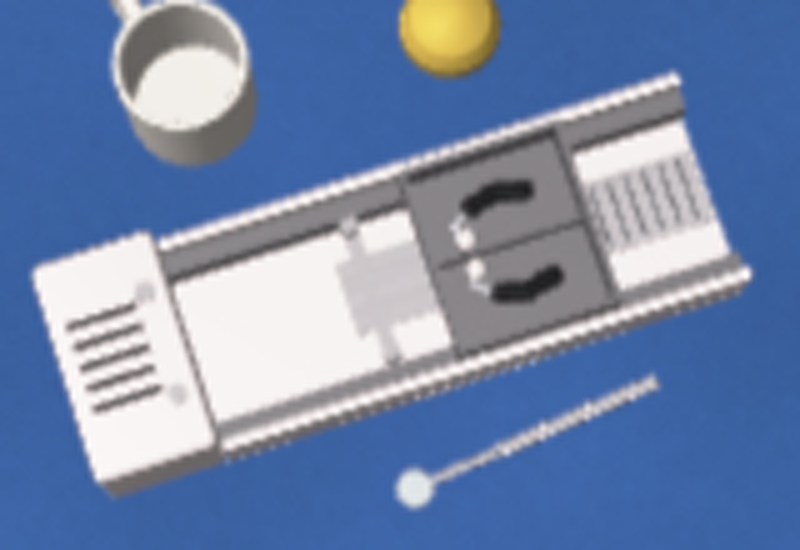

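The enlarged view gives these crop pixels (5x):
- **Wall ends:** (680,75) and (748,272).
- **Unit face top edge:** (150,235) to (217,440).
- **Tray top corners:** (557,128), (618,298), (405,182) and (457,355).
- **Teeth:** (348,228) and (393,350), still ahead of the tray.

```bash
python3 - <<'E'
from h import *
from scipy.optimize import least_squares
c=pickle.load(open('pics/top0.pkl','rb'))
px=lambda a:np.array(a)/5+[245,145]
dk=[((-.16,-.063,.048),(680,75)),((-.16,.063,.048),(748,272)),((.152,-.063,.08),(150,235)),((.152,.063,.08),(217,440)),((.222,-.063,.08),(35,270)),((.222,.063,.08),(105,487)),((.045,-.038,.042),(348,228)),((.045,.038,.042),(393,350))]
P=np.array([d[0] for d in dk]);U=px([d[1] for d in dk])
def T(p,P): c_,s=np.cos(p[2]),np.sin(p[2]); return np.c_[p[0]+c_*P[:,0]-s*P[:,1],p[1]+s*P[:,0]+c_*P[:,1],P[:,2]]
f=lambda p:(proj(c,T(p,P))-U).ravel()
s=least_squares(f,[.5,0,1.85]);p=s.x;print(p,np.degrees(p[2]),s.fun.reshape(-1,2).round(2).tolist())
np.save('dock.npy',p)
for q in [(557,128),(618,298),(405,182),(457,355)]:
    w=ray(c,*px(q),.064)-[p[0],p[1],0];C,S=np.cos(p[2]),np.sin(p[2]);print('tray corner dock',C*w[0]+S*w[1],-S*w[0]+C*w[1])
for x in(-.16,-.13,.05,.1): print(x,T(p,np.array([[x,0,0]])))
E
```

```text
[ 0.54055774 -0.07538675  1.87963658] 107.69524314807147 [[-0.61, -0.96], [1.15, 0.66], [0.21, -0.88], [0.9, 1.08], [-0.99, 0.13], [-1.28, -0.06], [0.51, -0.37], [0.13, 0.27]]
tray corner dock -0.0816923692887899 -0.04940749790606558
tray corner dock -0.08129735273650189 0.05314030104428877
tray corner dock 0.009189807135152748 -0.047451901064988346
tray corner dock 0.013616831854475025 0.054703673444387715
-0.16 [[ 0.58919037 -0.22781663  0.        ]]
-0.13 [[ 0.58007175 -0.19923603  0.        ]]
0.05 [[ 0.52536004 -0.02775242  0.        ]]
0.1 [[0.51016234 0.01988192 0.        ]]
```

```bash
python3 -m crank '[[0.09,-0.043,0,0],[0.18,-0.086,0,0],[0.27,-0.129,0,0],[0.36,-0.172,0,0],[0.45,-0.215,0,0]]' -1 40
python3 -m crank '[[0.09,-0.043,0,0],[0.18,-0.086,0,0],[0.27,-0.129,0,0],[0.36,-0.172,0,0],[0.45,-0.215,0,0]]'
python3 -m crank '[[0,0,0,-0.11],[0,0,0,-0.22],[0,0,0,-0.33],[0,0,0,-0.44],[0,0,0,-0.55]]'
python3 -m crank '[[0,0,0,-0.11],[0,0,0,-0.22],[0,0,0,-0.33],[0,0,0,-0.44],[0,0,0,-0.55]]'
python3 -m crank '[[0,0,0,-0.11],[0,0,0,-0.22],[0,0,0,-0.28],[0,0,0,-0.28],[0,0,0,-0.28]]'
cat > st.py <<'E'
from h import *
import sys
p=np.load('dock.npy');C,S=np.cos(p[2]),np.sin(p[2]);D=np.array([[C,S,0],[-S,C,0],[0,0,1]])
o=readout.get_obs();M=R.from_quat(o['ee_rot']).as_matrix()
pos=D@(np.array(o['position'])-[p[0],p[1],0])
print('dock pos',pos.round(4),'tipz',round(pos[2]-.017,4),'toolx in dock',(D@M[:,0]).round(3),'toolz',M[:,2].round(3),'F dock',(D@np.array(o['ft_force'])).round(2),'t',round(o['clock'],2),'w',round(o['grip_width'],3))
print('q',np.round(o['joint_pos'],2))
if len(sys.argv)>1:
    g=np.array([float(a) for a in sys.argv[1:4]]); dw=D.T@(g-pos); print('rows shift',(M.T@dw/.4).round(4))
    a=D@M[:,0]; print('yaw frac',np.degrees(np.arctan2(a[1],a[0]))/60)
E
python3 st.py -.118 0 .12
```

```text
clock: 0.52
position: [0.391, -0.4113, 0.2481]
ee_rot: [0.976, 0.216, -0.0, -0.0]
ft_force: [-0.4, -0.5, -1.0]
grip_width: 0.298
grasp_force: 0.0
clock: 0.93
position: [0.5181, -0.2575, 0.2482]
ee_rot: [0.976, 0.216, -0.0, -0.0]
ft_force: [1.0, -0.8, -0.7]
grip_width: 0.003
grasp_force: 0.0
clock: 1.35
position: [0.5172, -0.2591, 0.2479]
ee_rot: [0.874, 0.487, -0.0, -0.0]
ft_force: [-0.2, -0.4, 0.4]
grip_width: 0.003
grasp_force: 0.0
clock: 1.77
position: [0.5171, -0.2591, 0.2479]
ee_rot: [0.699, 0.715, -0.0, -0.0]
ft_force: [0.1, -0.7, -0.2]
grip_width: -0.006
grasp_force: 0.0
clock: 2.18
position: [0.5171, -0.2592, 0.248]
ee_rot: [0.591, 0.807, -0.0, -0.0]
ft_force: [-0.3, 0.5, -0.3]
grip_width: 0.001
grasp_force: 0.0
dock pos [-0.168   0.0782  0.248 ] tipz 0.231 toolx in dock [ 1.    -0.002  0.   ] toolz [-0.  0. -1.] F dock [ 0.54  0.13 -0.32] t 2.18 w 0.001
q [ 0.78  0.27 -0.48  1.57  0.12  1.34  0.6 ]
rows shift [0.1254 0.1953 0.32  ]
yaw frac -0.002066949748869017
```

```bash
python3 -m crank '[[0.04,0.06,0,0],[0.08,0.12,0,0],[0.125,0.195,0.05,0],[0.125,0.195,0.12,0],[0.125,0.195,0.2,0]]'
python3 -m crank '[[0,0,0.06,0],[0,0,0.12,0],[0,0,0.12,0]]'
python3 st.py -.118 0 .12
python3 - <<'E'
from h import *
a=shot('wrist','wr1')['color'];b=shot('top','top1')['color'][145:255,245:405];
cv2.imwrite('pics/m1.png',cv2.resize(b,None,fx=5,fy=5,interpolation=cv2.INTER_CUBIC)[:,:,::-1])
E
```

```text
clock: 2.6
position: [0.5784, -0.1852, 0.1685]
ee_rot: [0.589, 0.808, 0.001, 0.001]
ft_force: [0.1, -1.1, -0.9]
grip_width: -0.0
grasp_force: 0.0
clock: 2.85
position: [0.5736, -0.1872, 0.1152]
ee_rot: [0.591, 0.807, -0.001, -0.004]
ft_force: [-0.1, 0.6, -0.3]
grip_width: -0.003
grasp_force: 0.0
dock pos [-0.1166  0.0025  0.1152] tipz 0.0982 toolx in dock [ 1.    -0.002  0.004] toolz [-0.007  0.002 -1.   ] F dock [ 0.6  -0.1  -0.34] t 2.85 w -0.003
q [ 0.63  0.44 -0.49  1.65  0.23  1.12  0.38]
rows shift [-0.0035  0.0061 -0.012 ]
yaw frac -0.0017859350144431377
```

View pics/wr1.png

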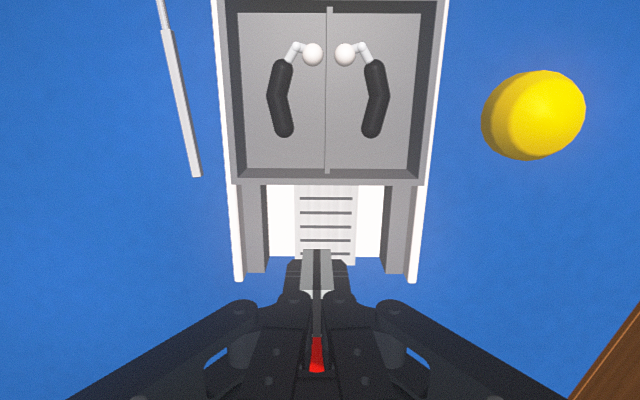

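The wrist view shows the ribbed strip centred near column 326, with its rear end near row 265. The tray's back top edge is at row 183 (columns 232 to 425), and the closed fingertips are around (316,255). I'll convert these to dock coordinates.

```bash
python3 - <<'E'
from h import *
c=pickle.load(open('pics/wr1.pkl','rb'))
p=np.load('dock.npy');C,S=np.cos(p[2]),np.sin(p[2]);D=np.array([[C,S,0],[-S,C,0],[0,0,1]])
for n,u,v,z in [('wallL outer',233,282,.048),('wallR',417,282,.048),('wallL far',211,0,.048),('wallR far',446,0,.048),('trayL',232,183,.064),('trayR',425,183,.064),('stripL',295,265,.031),('stripR',356,265,.031),('stripL2',296,187,.031),('stripR2',357,187,.031)]:
    w=ray(c,u,v,z);print(n,(D@(w-[p[0],p[1],0])).round(4))
o=readout.get_obs();t=np.array(o['position'])+R.from_quat(o['ee_rot']).apply([0,0,.017]);print('tip px',proj(c,[t]))
E
python3 st.py -.118 0 .12
```

```text
wallL outer [-0.1587  0.0593  0.048 ]
wallR [-0.1584 -0.0675  0.048 ]
wallL far [0.0115 0.0568 0.048 ]
wallR far [ 0.0111 -0.0663  0.048 ]
trayL [-0.0836  0.0496  0.064 ]
trayR [-0.0836 -0.0602  0.064 ]
stripL [-0.155   0.0175  0.031 ]
stripR [-0.1549 -0.0273  0.031 ]
stripL2 [-0.0954  0.0155  0.031 ]
stripR2 [-0.0953 -0.0258  0.031 ]
tip px [[318.63472838 272.22795005]]
dock pos [-0.1179  0.0002  0.1203] tipz 0.1033 toolx in dock [ 1.    -0.001  0.001] toolz [-0.001  0.    -1.   ] F dock [-0.88  0.38  0.76] t 2.95 w -0.001
q [ 0.63  0.44 -0.5   1.64  0.23  1.12  0.39]
rows shift [-0.0003  0.0005  0.0009]
yaw frac -0.0010939377659199162
```

```bash
python3 - <<'E'
from h import *
shot('wrist','wr2')
E
```

```text
(no output)
```

View pics/wr2.png

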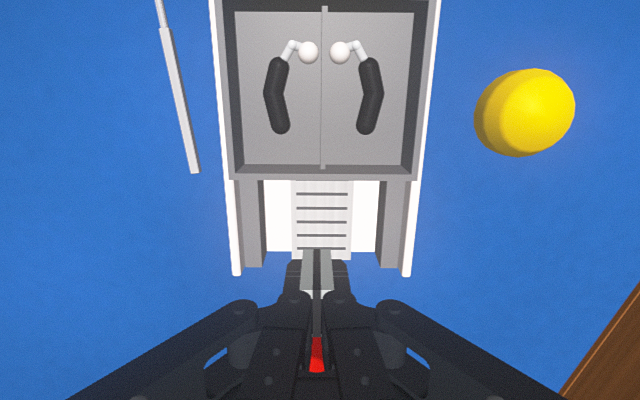

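Settled, the view shows the strip at columns 292–352 with its end at row 259. The wall ends are at (229,276) and (411,276), and the tray's back edge is at row 178 (columns 226–419).

```bash
python3 - <<'E'
from h import *
c=pickle.load(open('pics/wr2.pkl','rb'))
p=np.load('dock.npy');C,S=np.cos(p[2]),np.sin(p[2]);D=np.array([[C,S,0],[-S,C,0],[0,0,1]])
for n,u,v,z in [('wallL outer',229,276,.048),('wallR',411,276,.048),('wallL far',208,0,.048),('wallR far',440,0,.048),('trayL',226,178,.064),('trayR',419,178,.064),('stripL',292,259,.031),('stripR',352,259,.031)]:
    w=ray(c,u,v,z);print(n,(D@(w-[p[0],p[1],0])).round(4))
E
python3 st.py -.118 -.003 .07
```

```text
wallL outer [-0.1585  0.0605  0.048 ]
wallR [-0.1586 -0.0675  0.048 ]
wallL far [0.011  0.0571 0.048 ]
wallR far [ 0.0108 -0.0674  0.048 ]
trayL [-0.0834  0.0516  0.064 ]
trayR [-0.0834 -0.0608  0.064 ]
stripL [-0.1545  0.0173  0.031 ]
stripR [-0.1545 -0.0277  0.031 ]
dock pos [-0.1183 -0.0005  0.1216] tipz 0.1046 toolx in dock [ 1.    -0.001 -0.001] toolz [ 0.001 -0.    -1.   ] F dock [-0.19 -0.21  1.48] t 3.0 w 0.001
q [ 0.63  0.44 -0.5   1.64  0.23  1.12  0.39]
rows shift [0.0008 0.006  0.1291]
yaw frac -0.0008596575428379409
```

```bash
python3 -m crank '[[0,0.008,0.06,0],[0,0.008,0.12,0],[0,0.008,0.16,0],[0,0.008,0.17,0],[0,0.008,0.17,0]]'
python3 st.py -.118 -.003 .033
python3 -m crank '[[0,0,0.01,0],[0,0,0.02,0],[0,0,0.03,0],[0,0,0.035,0],[0,0,0.035,0]]'
python3 st.py -.118 -.003 .033
```

```text
clock: 3.42
position: [0.5798, -0.1871, 0.053]
ee_rot: [0.59, 0.807, 0.0, 0.0]
ft_force: [-0.1, -1.0, -0.3]
grip_width: 0.002
grasp_force: 0.0
dock pos [-0.1183 -0.0034  0.053 ] tipz 0.036 toolx in dock [ 1. -0. -0.] toolz [ 0. -0. -1.] F dock [-0.95  0.39 -0.32] t 3.42 w 0.002
q [ 0.61  0.52 -0.47  1.68  0.27  1.    0.35]
rows shift [ 0.0008 -0.0011  0.05  ]
yaw frac -0.00039103380459949727
clock: 3.83
position: [0.5802, -0.1871, 0.0388]
ee_rot: [0.59, 0.808, 0.0, 0.001]
ft_force: [2.4, -0.7, 4.3]
grip_width: -0.002
grasp_force: 2.0
dock pos [-0.1185 -0.0038  0.0388] tipz 0.0218 toolx in dock [ 1.     0.    -0.001] toolz [ 0.002 -0.001 -1.   ] F dock [-1.42 -2.11  4.26] t 3.83 w -0.002
q [ 0.61  0.54 -0.47  1.69  0.28  0.98  0.35]
rows shift [ 0.0013 -0.0021  0.0146]
yaw frac 0.0001661761805206105
```

```bash
python3 -m crank '[[0,0,0.007,0],[0,0,0.014,0],[0,0,0.02,0],[0,0,0.02,0]]'
python3 st.py -.118 -.003 .033
```

```text
clock: 4.17
position: [0.5805, -0.1871, 0.0336]
ee_rot: [0.59, 0.808, -0.0, 0.001]
ft_force: [-10.0, 2.0, 33.4]
grip_width: 0.0
grasp_force: 16.3
dock pos [-0.1186 -0.0041  0.0336] tipz 0.0166 toolx in dock [ 1.     0.    -0.002] toolz [ 0.002 -0.002 -1.   ] F dock [ 4.89  8.91 33.41] t 4.17 w 0.0
q [ 0.6   0.55 -0.47  1.69  0.29  0.97  0.34]
rows shift [ 0.0014 -0.0027  0.0014]
yaw frac 0.00016894960868072217
```

```bash
python3 -m crank '[[0.01,0,-0.0025,0],[0.025,0,-0.0025,0],[0.04,0,-0.0025,0],[0.055,0,-0.0025,0],[0.07,0,-0.0025,0]]'
python3 st.py .042 -.004 .033
```

```text
clock: 4.58
position: [0.5734, -0.1643, 0.034]
ee_rot: [0.591, 0.807, -0.0, 0.004]
ft_force: [3.7, -12.2, 16.6]
grip_width: -0.004
grasp_force: 7.8
dock pos [-0.0946 -0.0042  0.034 ] tipz 0.017 toolx in dock [ 1.    -0.003 -0.007] toolz [ 0.006 -0.006 -1.   ] F dock [-12.71   0.22  16.63] t 4.58 w -0.004
q [ 0.58  0.52 -0.47  1.73  0.29  0.95  0.3 ]
rows shift [ 0.3416 -0.0015 -0.    ]
yaw frac -0.002468614111943784
```

```bash
python3 -m crank '[[0.015,0,0,0],[0.03,0,0,0],[0.045,0,0,0],[0.06,0,0,0],[0.075,0,0,0]]'
python3 st.py .042 -.004 .033
python3 - <<'E'
from h import *
b=shot('top','top2')['color'][145:255,245:405]
cv2.imwrite('pics/m2.png',cv2.resize(b,None,fx=5,fy=5,interpolation=cv2.INTER_CUBIC)[:,:,::-1])
E
```

```text
clock: 5.0
position: [0.5645, -0.136, 0.034]
ee_rot: [0.591, 0.807, -0.0, 0.004]
ft_force: [4.4, -12.0, 16.1]
grip_width: -0.0
grasp_force: 8.6
dock pos [-0.065  -0.0044  0.034 ] tipz 0.017 toolx in dock [ 1.    -0.003 -0.007] toolz [ 0.007 -0.006 -1.   ] F dock [-12.81  -0.55  16.05] t 5.0 w -0.0
q [ 0.55  0.49 -0.49  1.77  0.28  0.94  0.25]
rows shift [ 0.2674 -0.0017  0.0006]
yaw frac -0.00285569561790001
```

View pics/m2.png

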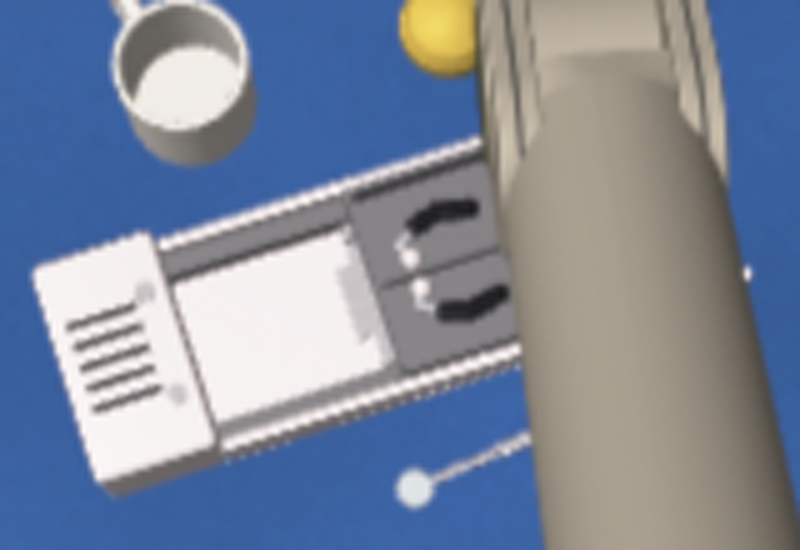

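The tray's front edge is now at about (350,200) to (395,372), so it has moved about 34 mm and is just reaching the lowered teeth. The dispenser and mug are untouched, and the force is steady.

```bash
python3 -m crank '[[0.015,0,0,0],[0.03,0,0,0],[0.045,0,0,0],[0.06,0,0,0],[0.075,0,0,0]]'
python3 st.py .037 -.004 .033
python3 -m crank '[[0.015,0,0,0],[0.03,0,0,0],[0.045,0,0,0],[0.06,0,0,0],[0.075,0,0,0]]'
python3 st.py .037 -.004 .033
```

```text
clock: 5.47
position: [0.5555, -0.1073, 0.034]
ee_rot: [0.591, 0.807, -0.0, 0.004]
ft_force: [4.5, -13.3, 17.5]
grip_width: 0.005
grasp_force: 8.5
dock pos [-0.035  -0.0046  0.034 ] tipz 0.017 toolx in dock [ 1.    -0.003 -0.007] toolz [ 0.007 -0.006 -1.   ] F dock [-14.04  -0.2   17.49] t 5.47 w 0.005
q [ 0.52  0.47 -0.5   1.81  0.28  0.92  0.2 ]
rows shift [ 0.1799 -0.002   0.0012]
yaw frac -0.002912356688737891
clock: 5.88
position: [0.5466, -0.0786, 0.034]
ee_rot: [0.591, 0.807, -0.0, 0.004]
ft_force: [3.5, -12.8, 18.3]
grip_width: 0.003
grasp_force: 8.8
dock pos [-0.0049 -0.0048  0.034 ] tipz 0.017 toolx in dock [ 1.    -0.003 -0.007] toolz [ 0.007 -0.005 -1.   ] F dock [-13.27   0.53  18.32] t 5.88 w 0.003
q [ 0.49  0.45 -0.51  1.85  0.28  0.91  0.15]
rows shift [ 0.1048 -0.0022  0.0016]
yaw frac -0.0029701458399670083
```

```bash
python3 -m crank '[[0.015,0,0,0],[0.03,0,0,0],[0.045,0,0,0],[0.06,0,0,0],[0.075,0,0,0]]'
python3 st.py .037 -.004 .033
python3 -m crank '[[0.01,0,0,0],[0.02,0,0,0]]'
python3 st.py .037 -.004 .033
python3 - <<'E'
from h import *
b=shot('top','top3')['color'][145:255,245:405]
cv2.imwrite('pics/m3.png',cv2.resize(b,None,fx=5,fy=5,interpolation=cv2.INTER_CUBIC)[:,:,::-1])
E
```

```text
clock: 6.3
position: [0.5375, -0.0499, 0.0338]
ee_rot: [0.591, 0.807, -0.0, 0.004]
ft_force: [4.2, -13.4, 18.7]
grip_width: 0.003
grasp_force: 8.9
dock pos [ 0.0252 -0.0049  0.0338] tipz 0.0168 toolx in dock [ 1.    -0.003 -0.007] toolz [ 0.007 -0.005 -1.   ] F dock [-14.01   0.02  18.67] t 6.3 w 0.003
q [ 0.46  0.43 -0.53  1.88  0.28  0.9   0.1 ]
rows shift [ 0.0294 -0.0022  0.0019]
yaw frac -0.0029319838836086316
clock: 6.47
position: [0.535, -0.042, 0.0338]
ee_rot: [0.591, 0.807, -0.0, 0.004]
ft_force: [4.1, -13.1, 18.1]
grip_width: -0.002
grasp_force: 9.0
dock pos [ 0.0334 -0.0049  0.0338] tipz 0.0168 toolx in dock [ 1.    -0.003 -0.007] toolz [ 0.006 -0.005 -1.   ] F dock [-13.73   0.08  18.13] t 6.47 w -0.002
q [ 0.45  0.42 -0.53  1.89  0.27  0.9   0.09]
rows shift [ 0.0089 -0.0022  0.0019]
yaw frac -0.002598918008523954
```

View pics/m3.png

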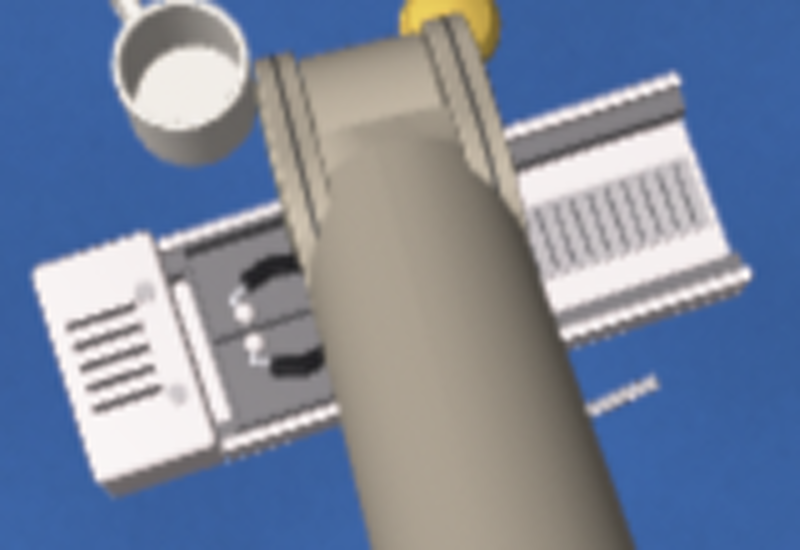

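The tray front is at about (187,255) to (232,412), a little short of the unit face. I'll compute how far is left.

```bash
python3 - <<'E'
from h import *
c=pickle.load(open('pics/top3.pkl','rb'))
p=np.load('dock.npy');C,S=np.cos(p[2]),np.sin(p[2]);D=np.array([[C,S,0],[-S,C,0],[0,0,1]])
for n,u,v,z in [('front',187,255,.064),('front',232,412,.064),('face top',150,235,.08),('face top',217,440,.08)]:
    print(n,(D@(ray(c,u/5+245,v/5+145,z)-[p[0],p[1],0])).round(4))
E
python3 st.py
```

```text
front [ 0.1377 -0.0471  0.064 ]
front [0.1412 0.0449 0.064 ]
face top [ 0.1533 -0.0608  0.08  ]
face top [0.1534 0.0594 0.08  ]
dock pos [ 0.0344 -0.0049  0.0338] tipz 0.0168 toolx in dock [ 1.    -0.002 -0.006] toolz [ 0.006 -0.004 -1.   ] F dock [-12.59  -0.29  18.93] t 6.52 w 0.001
q [ 0.45  0.42 -0.53  1.89  0.27  0.9   0.09]
```

```bash
python3 -m crank '[[0.006,0,0,0],[0.012,0,0,0],[0.018,0,0,0]]'
python3 st.py
python3 -m crank '[[0.004,0,0,0],[0.004,0,0,0]]'
python3 st.py
```

```text
clock: 6.77
position: [0.5329, -0.0353, 0.0337]
ee_rot: [0.591, 0.807, -0.0, 0.004]
ft_force: [4.7, -12.4, 19.0]
grip_width: 0.002
grasp_force: 9.1
dock pos [ 0.0405 -0.0049  0.0337] tipz 0.0167 toolx in dock [ 1.    -0.003 -0.006] toolz [ 0.006 -0.005 -1.   ] F dock [-13.26  -0.7   18.96] t 6.77 w 0.002
q [ 0.44  0.42 -0.54  1.89  0.27  0.9   0.07]
clock: 6.93
position: [0.5323, -0.0333, 0.0337]
ee_rot: [0.591, 0.807, 0.0, 0.004]
ft_force: [3.1, -9.8, 18.3]
grip_width: 0.002
grasp_force: 9.4
dock pos [ 0.0426 -0.0049  0.0337] tipz 0.0167 toolx in dock [ 1.    -0.002 -0.006] toolz [ 0.006 -0.004 -1.   ] F dock [-1.027e+01  1.000e-02  1.831e+01] t 6.93 w 0.002
q [ 0.44  0.42 -0.54  1.9   0.27  0.9   0.07]
```

```bash
python3 -m crank '[[0.004,0,0,0],[0.006,0,0,0],[0.006,0,0,0]]'
python3 st.py
```

```text
clock: 7.18
position: [0.532, -0.0329, 0.0337]
ee_rot: [0.592, 0.806, -0.0, 0.005]
ft_force: [5.3, -16.1, 17.5]
grip_width: -0.0
grasp_force: 8.7
dock pos [ 0.0431 -0.0047  0.0337] tipz 0.0167 toolx in dock [ 1.    -0.004 -0.008] toolz [ 0.007 -0.006 -1.   ] F dock [-16.94  -0.13  17.52] t 7.18 w -0.0
q [ 0.44  0.41 -0.54  1.9   0.28  0.9   0.07]
```

The force rose while the tool stayed put, so the tray is at the stop. I'll back off a little with the catch still pressed, then lift off.

```bash
python3 -m crank '[[-0.01,0,0,0],[-0.025,0,0,0],[-0.035,0,0,0],[-0.035,0,0,0]]'
python3 st.py
python3 -m crank '[[0,0,-0.03,0],[0,0,-0.06,0],[0,0,-0.12,0],[0,0,-0.2,0],[0,0,-0.3,0]]'
python3 -m crank '[[-0.08,0,-0.06,0],[-0.16,0,-0.12,0],[-0.24,0,-0.12,0],[-0.32,0,-0.12,0],[-0.4,0,-0.12,0]]'
python3 -m crank '[[-0.08,0,0,0],[-0.16,0,0,0],[-0.2,0,0,0],[-0.2,0,0,0],[-0.2,0,0,0]]'
python3 st.py
python3 - <<'E'
from h import *
b=shot('top','top4')['color'][145:255,245:405]
cv2.imwrite('pics/m4.png',cv2.resize(b,None,fx=5,fy=5,interpolation=cv2.INTER_CUBIC)[:,:,::-1])
E
```

```text
clock: 7.52
position: [0.5342, -0.0376, 0.0335]
ee_rot: [0.589, 0.808, 0.002, 0.0]
ft_force: [-5.6, 10.3, 27.6]
grip_width: -0.004
grasp_force: 13.9
dock pos [ 0.0379 -0.0055  0.0335] tipz 0.0165 toolx in dock [1.    0.003 0.002] toolz [ 0.002  0.003 -1.   ] F dock [11.47  2.22 27.6 ] t 7.52 w -0.004
q [ 0.45  0.42 -0.54  1.89  0.27  0.9   0.09]
clock: 7.93
position: [0.5307, -0.0412, 0.1505]
ee_rot: [0.59, 0.807, -0.001, -0.002]
ft_force: [1.7, 0.0, 1.2]
grip_width: 0.004
grasp_force: 0.0
clock: 8.35
position: [0.5812, -0.1953, 0.1995]
ee_rot: [0.59, 0.807, -0.0, -0.0]
ft_force: [0.6, 0.6, 1.3]
grip_width: 0.001
grasp_force: 0.0
clock: 8.77
position: [0.6051, -0.2703, 0.1983]
ee_rot: [0.591, 0.807, -0.0, -0.001]
ft_force: [0.6, 0.7, 0.2]
grip_width: -0.0
grasp_force: 0.0
dock pos [-0.2053 -0.0022  0.1983] tipz 0.1813 toolx in dock [ 1.    -0.002  0.001] toolz [-0.002  0.001 -1.   ] F dock [ 0.52 -0.82  0.15] t 8.77 w -0.0
q [ 0.67  0.48 -0.45  1.4   0.21  1.31  0.52]
```

View pics/m4.png

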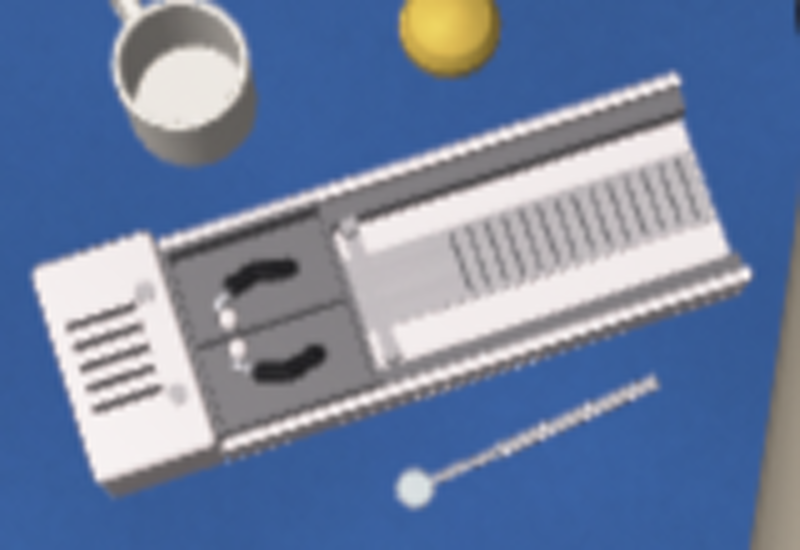

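The tray sits flush against the unit (around x 165–380). The teeth are up behind its back wall at (350,228) and (392,352), the same pixels as at the start, and nothing else has moved.

```bash
python3 -c "
from workcell import manip; print(manip.hand_in())"
```

```text
the job is handed in; nothing more can be done
None
```

The tray is docked against the drying unit with the catch sprung up behind it, and I've handed the job in; the hand-in gave no verdict, but the last picture shows the teeth up, the robot clear and the nearby items in place.

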